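# Fish a thrust washer out from between two drawer cabinets

## Robot

A 7-joint arm with a two-finger parallel gripper is mounted at the origin on the work surface. World frame = base frame: x ahead of the robot, y to its left, z up, the work surface at z = 0. Lengths are in m, angles in rad, forces in N, time in s.
With the tool pointing down it reaches from about 0.35 to 0.9 m from the base axis. Payload 8.1 kg.
Tool frame: the origin (TCP) lies midway between the tips of the shut fingers; the grasp point (between the pads) lies 19 mm behind it (r.tcp_to_grasp is the distance from the TCP to the grasp point, in m); z points along the fingers, y is the line along which they close (so a half turn about z gives the same grasp; the last joint's range is limited). The gripper opens to 92 mm and grips with 3 to 60 N. Pads are 19 mm wide; open, the fingers measure 130 mm over their backs; the gripper's body (75 mm by 190 mm) begins 47 mm behind the grasp point.
Start: joints at [1.22, 0.434, 0.025, 1.573, -0.012, 1.134, -0.075], TCP at [0.153, -0.606, 0.227] pointing down, gripper open.
Joint ranges: [-2.62, 2.62], [-0.44, 2.09], [-1.27, 1.32], [0.08, 2.57], [-1.32, 4.46], [0.12, 2], [-2.74, 2.74]. Speed limits (rad/s): [2.22, 2.22, 3.01, 3.01, 3.14, 3.14, 3.14].

## Interface

Orientations are given as a rotation vector (axis times angle).
In Python, from bench import r gives the robot as it stands.
- The arm moves only by the tool carry_out, never from a script. Its arguments are lists of equal length, an entry for each row: "dp": the shift along the tool's x, y, z in cm, a list of three; "roll": the turn about the tool's z in degrees; "grip": the opening, from 0 (shut) to 1 (fully open). A call has 1 to 20 rows; each row is the pose to reach, as a shift and turn from the pose commanded when the call began, along the tool's axes at that moment; what a row does not reach only later rows make up. A row lasts 1/8 s, in which the tool goes at most 62.5 mm and 10.7 degrees, less where a joint would pass 70% of its speed; a pose out of reach is approached as far as the arm can. A call with a gripper value outside its range is refused whole. The fingers move at their own pace and stop on an object; "newtons" is the grip in N (left out, the last holds). Time passes only in rows, so rows that repeat a pose let the fingers close. It gives the time, the measured TCP pose, the force, the opening and the grip force at its end, in the units of the state.
- r.state(): the state, without advancing time (a new reading comes with each control period).
- r.snapshot(name): name is "scene" or "top"; returns (picture, depth): 420x560x3 uint8, red, green, blue; 420x560 float32, m along the optical axis (not along the pixel's ray), 0 where there is no reading.
- r.camera_info(name): a dict with "intrinsics" (3x3 intrinsics, pixels), "R" (3x3) and "t" (3): a world point X has camera coordinates R X + t. Camera axes: x right, y down, z forward; pixel columns grow to the right and rows downward; lengths in m; the calibration is good to about 2 mm. A picture is of the moment at which its call begins. camera_info takes no time and is no camera call.
- r.sign_off(): hands the job in; it is judged then, once.
The state is a dict: "time": time; "joint_positions": joint angles; "dq": joint speeds; "joint_torque": joint torques, N m; "tcp_pos": TCP position; "tcp_rot": TCP orientation; "contact_force": force on the tool from outside, world axes, zero at the start; "wrist_torque": the same for the moment, N m; "finger_gap": opening from 0.0 (shut) to 1.0 (fully open); "gripper_force": force on a finger pad.
Only numpy, scipy, OpenCV 4.12 (cv2) and the standard library are available. Lean on these libraries where they do the work, as an engineer would, in place of code of your own. Each camera call takes 0.05 s, during which the arm holds its last target. There are 200 camera calls.

## Task

A bronze thrust washer has fallen into the narrow gap between the two small-parts drawer cabinets. Take the telescopic hook from its stand, reach behind the washer with the bent end and draw it off the mat and out past the drawer fronts until it lies flat on the open counter, a finger's width or more clear of the drawer pulls, without handling the washer itself; then hang the hook back upright in the fork of its stand. The hook's thin stem must not be leaned on: let it touch mat and counter only lightly, never bear down, and do not shove the cabinets or disturb the hole punch, calculator and carton.

Things in the scene. Friction and masses are not known exactly. Their poses are not given: they have to be found in the camera images.
- cabinet_left: left (+y) small-parts drawer cabinet, dark steel, six blue drawer fronts, 160 deep (x) x 150 wide (y) x 115 mm high, 4 kg, standing loose; drawers stay shut. Origin at the centre of its underside; its -x looks out of the drawer fronts (pulls stand out to 87 mm from the origin). The gap lies along its right (-y) side face, 75 mm from the origin
- cabinet_right: right cabinet, the same as the left one, parallel to it and level with it. Its left (+y) side face is the other wall of the gap. The gap is 36 to 40 mm wide, 160 mm long, open at the front, top and back
- washer_center (a point): centre of the washer: flat bronze ring, 32 mm outer diameter, 5 mm thick, 15 to 31 g, solid in effect (nothing enters its bore), lying flat on the mat in the gap, its centre 50 to 100 mm behind the cabinets' front faces; z along its axis. The hook rides up over it if the underside of its foot is more than about 3 mm above the floor the washer lies on
- hook_grip (a point): middle of the hook's red handle, an upright bar 20 (x) x 18 (y) x 80 mm (z) in the hook's own axes, best gripped across its 18 mm (y); z points up along handle and stem. Below the handle sit a steel collar and the stem (see hook_collar). The whole hook weighs 90 g.
- stand_fork (a point): point on the fixed grey tool stand: middle of its fork, at the top of the prongs, 205 mm above the counter; the hook's axis passes here, its collar resting on the prongs. The slot between the prongs is 14 mm wide along the stand's x, open to its -x, closed 18 mm behind this point (+x). Prongs 6 mm thick, reaching 24 mm to -x; upright 28 mm behind this point; base plate 100 x 80 x 8 mm
- punch: red two-hole paper punch, 105 x 60 x 60 mm, loose on the counter; leave alone. Origin under its middle
- calculator: grey pocket calculator, 130 x 80 x 14 mm, loose; leave alone. Origin under its middle
- carton: small cardboard carton, 90 x 60 x 50 mm, loose; leave alone. Origin under its middle
- hook_collar (a point): underside of the hook's 28 mm wide, 6 mm thick collar, on the axis, 46 mm below hook_grip. Below it the stem (9 mm thick for 90 mm, then 6 mm) ends in a square bend: the 6 mm foot spans from 3 mm on the -y to 18 mm on the +y side of the axis. Stiff telescope: the foot's underside is 150 to 178 mm below this point, different every time and not measured, so feel for it; it keeps its length in use.
- mat: black anti-slip rubber mat, fixed, 140 (x) x 330 (y) x 3 mm thick, on which both cabinets stand; it is the floor of the gap. Origin at the centre of its underside, on the counter. Its front (-x) edge lies 70 mm from the origin, 20 mm behind the cabinets' front faces: there the floor steps down 3 mm to the polished cream counter top at height 0
Things that resemble listed ones, but are neither listed nor needed, are in the scene too. Of the things that look like the part that bears stand_fork, take the one that is farthest from the robot's base at the start.

How it is judged:
On the way:
1. the hook has drawn the washer wholly out past the drawer fronts (x of washer_center in the frame of cabinet_left below -0.102 m and contact force between hook and washer above 0.02 N).
At the end, for the whole second after the job is handed in: Bearing flat, still on the counter, its edge at least 10 mm before the drawer pulls (centre over 112 mm before the cabinet origin); hook upright (under 0.12 rad) and still in the fork, collar on the prongs: handle middle 41 to 50 mm above fork point, within 12 mm across, 18 mm along the slot (x of washer_center in the frame of cabinet_left below -0.112 m and height (world z) of washer_center between 0.001 and 0.005 m and angle between washer_center's own z axis and vertical below 0.1 rad and linear speed of washer below 0.01 m/s and x of hook_grip in the frame of stand_fork between -0.018 and 0.02 m and y of hook_grip in the frame of stand_fork between -0.012 and 0.012 m and z of hook_grip in the frame of stand_fork between 0.041 and 0.05 m and angle between hook_grip's own z axis and vertical below 0.12 rad and linear speed of hook below 0.02 m/s); the robot touches nothing.
It fails at once if the hook bears down on mat or counter with more than 15 N (contact force between hook and table above 15 N or contact force between hook and mat above 15 N).
It fails at once if the washer is touched by the gripper or arm (contact force between any of the fingers, the arm and washer above 0.3 N).
It fails at once if a cabinet is shoved more than 6 mm (distance of any of cabinet_left, cabinet_right from where it was at the start of the episode above 0.006 m).
It fails at once if the punch, calculator or carton is moved more than 15 mm (distance of any of punch, calculator, carton from where it was at the start of the episode above 0.015 m).
It also fails if it takes over 58 s, if anything falls off the work surface, if the arm or the gripper's body presses on something with over 40 N, if the wrist force passes 120 N, or if a joint passes its speed limit or range.

## Working session

There is one attempt and no reset: what is moved stays moved. The work goes in short steps, Python scripts to look and compute and a tool call to move; the robot and the scene stay as the last step left them, time stands still between calls to the robot, and variables do not carry over. Pictures are saved under pics/ and viewed, at most 12 in all, crops included, and the job is handed in when it is done.

Besides the shell and the picture viewer there is one more tool, called by a JSON object that holds its "method" and its "body", one argument or row to a line. carry_out: Moves the arm, as the interface text tells. Its arguments: {"type":"object","properties":{"dp":{"type":"array","items":{"type":"array","items":{"type":"number"}}},"roll":{"type":"array","items":{"type":"number"}},"grip":{"type":"array","items":{"type":"number"}},"newtons":{"type":"number"}},"required":["dp","roll","grip"]}

```bash
mkdir -p pics; ls
cat > h.py <<'E'
import numpy as np, cv2
from bench import r
def snap(n):
    p,d=r.snapshot(n); np.savez('last_%s.npz'%n,p=p,d=d); return p,d
def world(n,u,v,d):
    c=r.camera_info(n);K,R,t=map(np.array,(c['intrinsics'],c['R'],c['t']))
    return R.T@(np.linalg.inv(K)@np.array([u,v,1])*d-t)
def onplane(n,u,v,z):
    c=r.camera_info(n);K,R,t=map(np.array,(c['intrinsics'],c['R'],c['t']))
    o=-R.T@t; w=R.T@np.linalg.inv(K)@np.array([u,v,1]); return o+w*(z-o[2])/w[2]
def save(n,name,box=None,s=1):
    p=np.load('last_%s.npz'%n)['p']
    if box: p=p[box[1]:box[3],box[0]:box[2]]
    cv2.imwrite('pics/'+name,cv2.resize(p[:,:,::-1],None,fx=s,fy=s,interpolation=cv2.INTER_CUBIC))
def pt(n,u,v):
    d=np.load('last_%s.npz'%n)['d']; return world(n,u,v,d[v,u])
E
python3 - <<'E'
from h import *
for n in('scene','top'):
    snap(n); save(n,n+'0.png',s=1.4)
    c=r.camera_info(n);R=np.array(c['R']);print(n,(-R.T@np.array(c['t'])).round(3),R.round(2).tolist(),np.array(c['intrinsics'])[0])
print(r.state())
E
```

```text
pics
scene [ 0.807 -0.553  1.228] [[0.88, 0.48, 0.01], [0.42, -0.75, -0.52], [-0.25, 0.46, -0.85]] [521.54672343   0.         287.43704438]
top [0.362 0.017 1.396] [[0.0, -1.0, 0.01], [-0.99, -0.01, -0.1], [0.1, -0.01, -0.99]] [537.11268519   0.         281.82223266]
{'time': 0.1, 'joint_positions': array([ 1.22037104,  0.43516605,  0.02497496,  1.57401649, -0.01159313,
        1.13400215, -0.07513606]), 'dq': array([-0.00140413, -0.00046555, -0.00064342, -0.00257216,  0.00058347,
        0.00196285,  0.00054406]), 'joint_torque': array([ 3.35029450e-03, -6.69123960e+01,  9.88459401e-01, -3.15141749e+01,
       -6.03342941e-02,  3.75350390e-02,  7.43967780e-05]), 'tcp_pos': array([ 0.15314036, -0.60546613,  0.22601154]), 'tcp_rot': array([-3.11612355e+00, -3.87951155e-01,  4.95317986e-04]), 'contact_force': array([0.36503505, 0.03486559, 0.58437817]), 'wrist_torque': array([-0.02518124, -0.00836583, -0.00452227]), 'gripper_force': 0.0, 'finger_gap': 0.9990699251378183}
```

View pics/scene0.png

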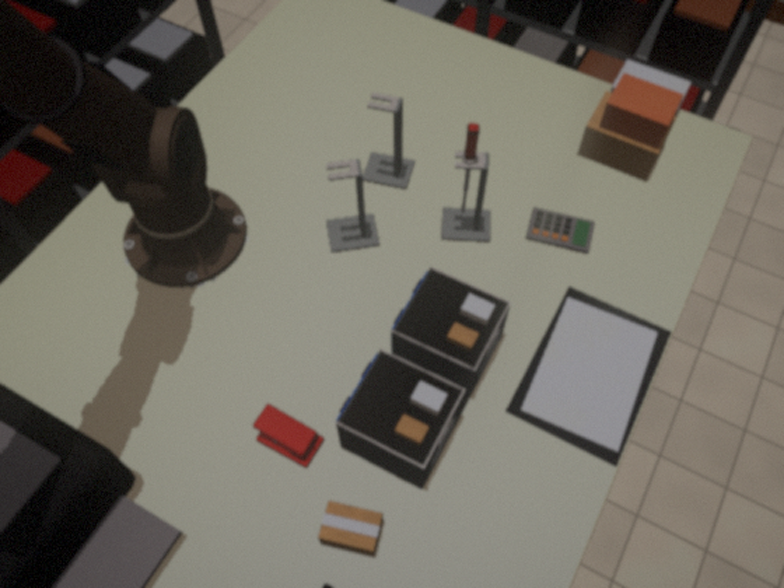

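View pics/top0.png

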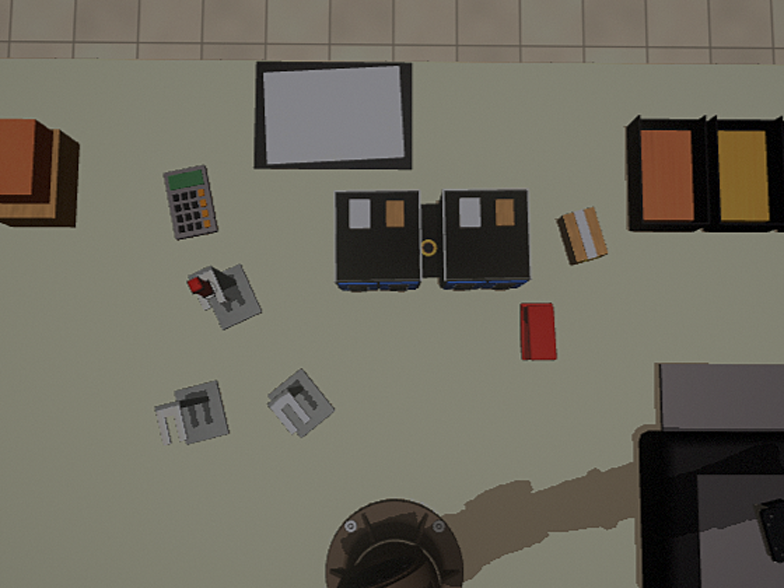

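The hook hangs in the stand at top (205,285), which is the farthest of the three. The washer is in the gap at top (428,247), with the punch at (538,331), the carton at (583,236) and the calculator at (190,202). These positions are in the 1.4x picture. Next I'll enlarge the hook and stand, and the gap.

Run:
```python
from h import *
p=np.load('last_top.npz')['p']; q=np.load('last_scene.npz')['p']
f=lambda a,b,s:cv2.resize(a[b[1]:b[3],b[0]:b[2],::-1],None,fx=s,fy=s,interpolation=cv2.INTER_CUBIC)
a=f(p,(125,180,195,240),5.5); b=f(q,(305,80,375,180),5.5)
im=np.zeros((560,790,3),np.uint8); im[:a.shape[0],:a.shape[1]]=a; im[:b.shape[0],400:400+b.shape[1]]=b
cv2.imwrite('pics/c1.png',im)
cv2.imwrite('pics/c2.png',f(p,(235,130,385,215),5.3))
d=np.load('last_top.npz')['d']
print('noread',(d==0).mean())
# top camera point cloud
v,u=np.mgrid[0:420,0:560]; c=r.camera_info('top');K,R,t=map(np.array,(c['intrinsics'],c['R'],c['t']))
X=((np.stack([u,v,np.ones_like(u)],-1)@np.linalg.inv(K).T*d[...,None])-t)@R
np.save('Xtop.npy',X)
def rep(n,m):
    P=X[m];print(n,len(P),np.median(P,0).round(4),P.min(0).round(4),P.max(0).round(4))
    return P
h=(d>0)
box=(u>235)&(u<385)&(v>130)&(v<215)&h
for nm,s in(('L',u<303),('R',u>310)):
    m=box&s&(abs(X[...,2]-.115)<.006); P=rep(nm,m); uv=np.argwhere(m)
    rc=cv2.minAreaRect(P[:,:2].astype(np.float32));print(rc)
red=(p[...,0]>120)&(p[...,1]<60)&(u>125)&(u<160)&(v>185)&(v<220)
rep('red',red); rep('redtop',red&(X[...,2]>.27))
brz=(p[...,0].astype(int)-p[...,2]>50)&(u>298)&(u<314)&(v>165)&(v<190); rep('washer',brz&h)
```

```text
noread 0.0041709183673469385
L 2815 [0.5711 0.0336 0.1181] [ 0.4988 -0.0408  0.109 ] [0.6678 0.1095 0.121 ]
((0.5830932855606079, 0.033944688737392426), (0.16855305433273315, 0.14953504502773285), 0.7260544896125793)
R 2759 [ 0.5725 -0.1544  0.1182] [ 0.5024 -0.2305  0.109 ] [ 0.671  -0.0772  0.121 ]
((0.5861012935638428, -0.15389172732830048), (0.16808727383613586, 0.15077084302902222), 1.0705347061157227)
red 38 [0.4806 0.2997 0.2913] [0.4739 0.2933 0.2859] [0.4887 0.3077 0.2968]
redtop 38 [0.4806 0.2997 0.2913] [0.4739 0.2933 0.2859] [0.4887 0.3077 0.2968]
washer 56 [ 0.5859 -0.0627  0.0075] [ 5.684e-01 -7.470e-02  4.000e-04] [ 0.598  -0.0481  0.0143]
```

View pics/c1.png

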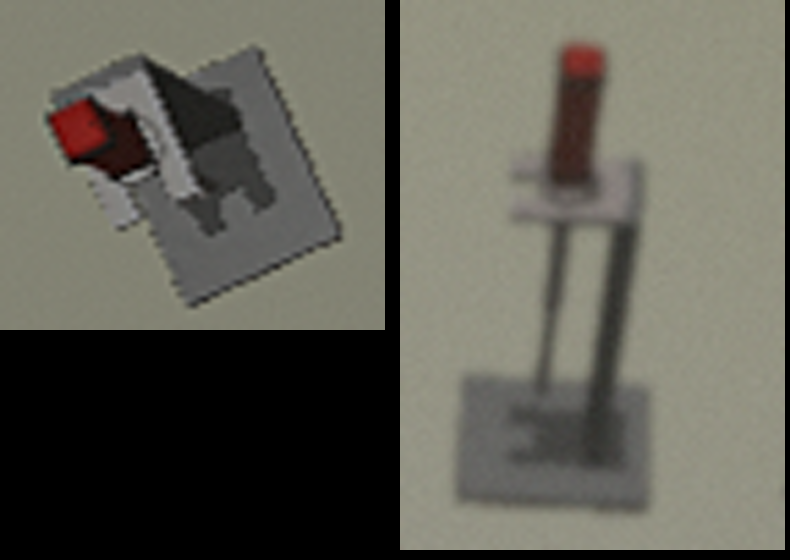

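View pics/c2.png

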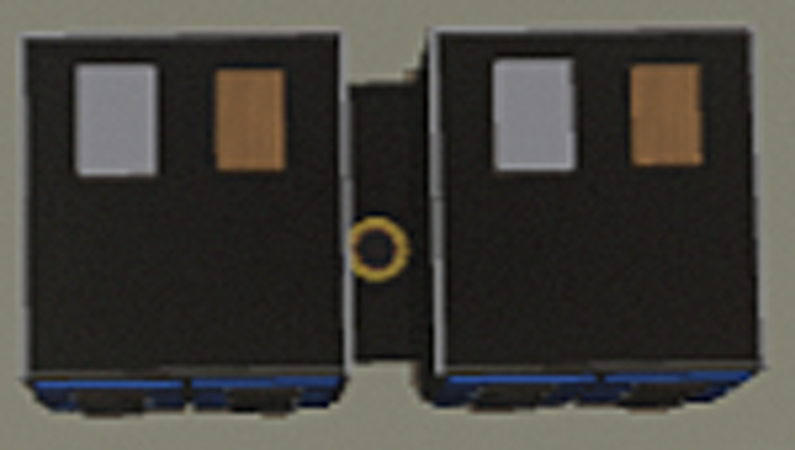

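The crops show the prongs opening towards image lower-left (world −x, +y), with a handle top quad of about (47,115),(88,97),(110,138),(70,160). The washer bore is centred at c2 (377,249). I'll work out the world positions and see where the foot end should project in the scene view.

Run:
```python
from h import *
C=lambda x,y,o,s:(o[0]+(x+.5)/s-.5,o[1]+(y+.5)/s-.5)
for nm,q in(('L',[(25,38),(341,35),(348,372),(28,375)]),('R',[(435,30),(750,30),(762,366),(438,374)])):
    P=np.array([onplane('top',*C(x,y,(235,130),5.3),.118)[:2] for x,y in q]);print(nm,P.round(4).tolist(),P.mean(0).round(4))
print('washer',onplane('top',*C(377,249,(235,130),5.3),.008).round(4))
for x,y in [(47,115),(88,97),(110,138),(70,160),(79,127.5)]: print('h',onplane('top',*C(x,y,(125,180),5.5),.291).round(4))
for x,y in [(258,48),(342,238),(190,305)]: print('base',onplane('top',*C(x,y,(125,180),5.5),.008).round(4))
for x,y in [(582,60)]: print('h scene',onplane('scene',*C(x-400,y,(305,80),5.5),.291).round(4))
c=r.camera_info('scene');K,R,t=map(np.array,(c['intrinsics'],c['R'],c['t']))
def proj(X): w=K@(R@X+t); return (w[:2]/w[2])
ax=onplane('scene',*C(582,60,(305,80),5.5),.291)
for z in (.291,.205,.115,.055,.027):
    X=ax.copy();X[2]=z;w=proj(X);print(z,((w-[305,80])*5.5+[400,0]).round(0))
sy=np.array([.915,.404,0])
for z in(.055,.027):
  for s in(-1,1):
    X=ax.copy();X[2]=z;print('foot',z,s,((proj(X+s*.018*sy)-[305,80])*5.5+[400,0]).round(0))
q=np.load('last_scene.npz')['p']
a=q[125:165,315:350,::-1].astype(float)
a=np.clip((a-30)*1.8,0,255).astype(np.uint8)
cv2.imwrite('pics/c3.png',cv2.resize(a,None,fx=14,fy=14,interpolation=cv2.INTER_CUBIC))
```

```text
L [[0.6619, 0.1065], [0.6643, -0.038], [0.5091, -0.0414], [0.5069, 0.1032]] [0.5856 0.0326]
R [[0.667, -0.081], [0.668, -0.2256], [0.513, -0.229], [0.5085, -0.0821]] [ 0.5891 -0.1544]
washer [ 0.583  -0.0606  0.008 ]
h [0.4857 0.3117 0.291 ]
h [0.4926 0.2965 0.291 ]
h [0.4771 0.2878 0.291 ]
h [0.4687 0.3025 0.291 ]
h [0.481  0.2995 0.291 ]
base [0.5499 0.2888 0.008 ]
base [0.4601 0.2471 0.008 ]
base [0.4282 0.3175 0.008 ]
h scene [0.4841 0.297  0.291 ]
0.291 [980.  58.]
0.205 [942. 188.]
0.115 [906. 310.]
0.055 [884. 384.]
0.027 [875. 417.]
foot 0.055 -1 [849. 381.]
foot 0.055 1 [920. 387.]
foot 0.027 -1 [840. 414.]
foot 0.027 1 [909. 419.]
```

View pics/c3.png

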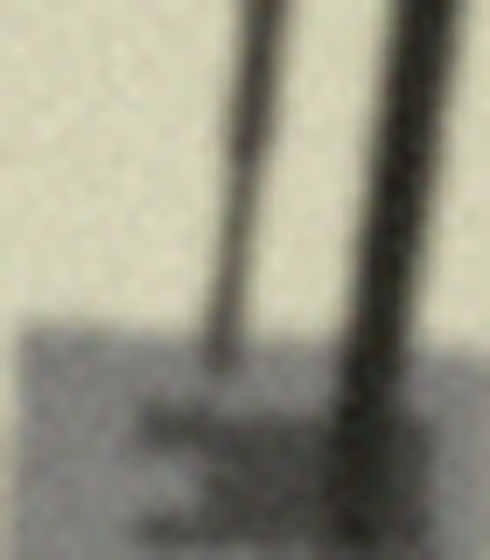

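The scene view settles the orientation. The prongs point left towards the robot, so stand yaw is about 25° (x axis (.907,.42)). The stem end sits at scene pixel (330.7,151). I'll check the foot direction with the corrected axis and plan the approach.

```bash
cat >> h.py <<'E'
from scipy.spatial.transform import Rotation as Ro
def rel(target,yaw_deg=None,base=None):
    s=r.state();M=Ro.from_rotvec(s['tcp_rot']).as_matrix()
    b=s['tcp_pos'] if base is None else np.array(base)
    y=np.degrees(np.arctan2(M[1,0],M[0,0]))
    return (M.T@(np.array(target)-b)*100).round(2).tolist(), (None if yaw_deg is None else round(-(yaw_deg-y),1)), round(float(y),2)
E
python3 - <<'E'
from h import *
c=r.camera_info('scene');K,R,t=map(np.array,(c['intrinsics'],c['R'],c['t']))
def proj(X): w=K@(R@X+t); return (w[:2]/w[2]).round(1)
ax=np.array([.4825,.298,0]);sy=np.array([-.421,.907,0])
for z in(.291,.055,.027):
    for s in(0,-.018,.018): print(z,s,proj(ax+[0,0,z]+s*sy))
for T in [(.5,-.35,.4),(.6,-.1,.42),(.6,.15,.42),(.4825,.298,.40),(.4825,.298,.237)]: print(T,rel(T,24.9))
E
```

```text
0.291 0 [337.3  90. ]
0.291 -0.018 [337.1  95.5]
0.291 0.018 [337.4  84.6]
0.055 0 [330.  149.4]
0.055 -0.018 [329.8 154.5]
0.055 0.018 [330.1 144.4]
0.027 0 [329.2 155.4]
0.027 -0.018 [329.  160.5]
0.027 0.018 [329.4 150.4]
(0.5, -0.35, 0.4) ([39.89, -16.29, -17.38], np.float64(-10.7), 14.19)
(0.6, -0.1, 0.42) ([55.71, -38.07, -19.35], np.float64(-10.7), 14.19)
(0.6, 0.15, 0.42) ([61.84, -62.31, -19.32], np.float64(-10.7), 14.19)
(0.4825, 0.298, 0.4) ([54.08, -79.54, -17.29], np.float64(-10.7), 14.19)
(0.4825, 0.298, 0.237) ([54.08, -79.51, -0.99], np.float64(-10.7), 14.19)
```

{"method": "carry_out", "body": {
  "dp": [
    [6,-2,-6],
    [12,-5,-10],
    [18,-8,-14],
    [24,-10,-17],
    [30,-12,-17],
    [35,-14,-17],
    [40,-17,-18],
    [44,-22,-18],
    [48,-27,-19],
    [52,-33,-19],
    [55,-38,-19],
    [57,-44,-19],
    [58.5,-50,-19],
    [60,-56,-19],
    [60,-62,-19],
    [58.5,-68,-19],
    [57,-73,-18],
    [55,-77,-18],
    [54.1,-79.5,-17],
    [54.1,-79.5,-17]
  ],
  "roll": [-2,-4,-6,-8,-10.7,-10.7,-10.7,-10.7,-10.7,-10.7,-10.7,-10.7,-10.7,-10.7,-10.7,-10.7,-10.7,-10.7,-10.7,-10.7],
  "grip": [1,1,1,1,1,1,1,1,1,1,1,1,1,1,1,1,1,1,1,1],
  "newtons": 25
}}

```text
time: 2.6
tcp_pos: [0.4797, 0.3006, 0.3959]
tcp_rot: [-3.065, -0.687, 0.003]
contact_force: [0.5, 0.6, -0.4]
finger_gap: 1.0
gripper_force: 0.0
```

{"method": "carry_out", "body": {
  "dp": [
    [0.1,0.3,4],
    [0.1,0.3,8],
    [0.1,0.3,11],
    [0.1,0.3,14],
    [0.1,0.3,15.9],
    [0.1,0.3,15.9],
    [0.1,0.3,15.9],
    [0.1,0.3,15.9],
    [0.1,0.3,15.9],
    [0.1,0.3,15.9],
    [0.1,0.3,15.9],
    [0.1,0.3,15.9],
    [0.1,0.3,15.9]
  ],
  "roll": [0,0,0,0,0,0,0,0,0,0,0,0,0],
  "grip": [1,1,1,1,1,1,0.5,0.35,0.25,0.15,0.1,0,0]
}}

```text
time: 4.22
tcp_pos: [0.485, 0.2953, 0.2377]
tcp_rot: [-3.068, -0.677, 0.0]
contact_force: [0.3, -0.2, 1.2]
finger_gap: 0.287
gripper_force: 0.4
```

Run:
```python
from h import *
s=r.state();print({k:s[k] for k in('tcp_pos','contact_force','wrist_torque','finger_gap','gripper_force','time')})
p,d=snap('scene');a=p[60:170,290:400,::-1];p2,_=snap('top')
b=p2[170:250,100:210,::-1]
cv2.imwrite('pics/g1.png',np.hstack([cv2.resize(a,(400,400),interpolation=3),cv2.resize(b,(400,291),interpolation=3)] if 0 else [cv2.resize(a,(400,400),interpolation=3),cv2.copyMakeBorder(cv2.resize(b,(400,291),interpolation=3),0,109,0,0,0)]))
```

```text
{'tcp_pos': array([0.48495003, 0.29527886, 0.23771383]), 'contact_force': array([ 0.31343935, -0.1648622 ,  1.24147253]), 'wrist_torque': array([ 0.1449129 ,  0.07586055, -0.04228082]), 'finger_gap': 0.287216348140723, 'gripper_force': 0.3638976998627186, 'time': 4.225}
```

View pics/g1.png

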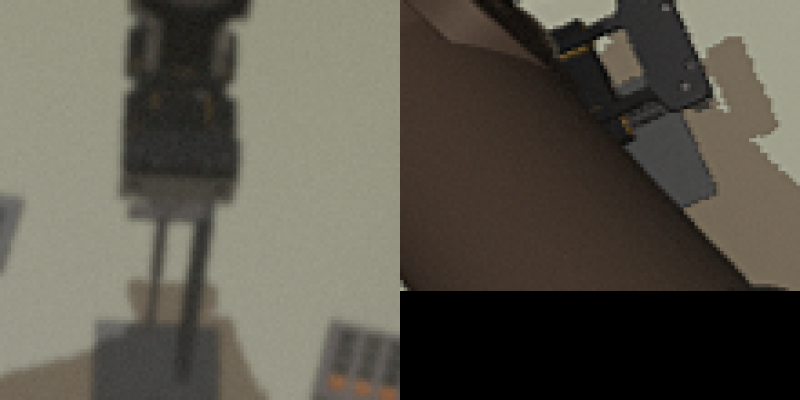

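The view shows the stem hanging between the prongs under the gripper, and the fingers are still closing. One pad touches early at a 26 mm opening, so I'm about 3–4 mm off along the closing line. I'll shift and finish closing.

{"method": "carry_out", "body": {
  "dp": [
    [0,-0.35,0],
    [0,-0.35,0],
    [0,-0.35,0],
    [0,-0.35,0],
    [0,-0.35,0],
    [0,-0.35,0]
  ],
  "roll": [0,0,0,0,0,0],
  "grip": [0.27,0.25,0.15,0,0,0],
  "newtons": 25
}}

```text
time: 5.08
tcp_pos: [0.4835, 0.2983, 0.2376]
tcp_rot: [3.068, 0.677, -0.0]
contact_force: [0.6, -0.1, -1.1]
finger_gap: 0.193
gripper_force: 25.0
```

{"method": "carry_out", "body": {
  "dp": [
    [0,0,-0.6],
    [0,0,-1.2],
    [-1.5,0,-1.2],
    [-3,0,-1.2],
    [-5,0,-1.2],
    [-7,0,-1.2],
    [-7,0,-5],
    [-7,0,-9],
    [-7,0,-12.5],
    [-7,0,-12.5],
    [-7,0,-12.5]
  ],
  "roll": [0,0,0,0,0,0,0,0,0,0,0],
  "grip": [0,0,0,0,0,0,0,0,0,0,0]
}}

```text
time: 6.45
tcp_pos: [0.4192, 0.2683, 0.362]
tcp_rot: [3.067, 0.677, -0.001]
contact_force: [0.8, -0.6, -0.8]
finger_gap: 0.194
gripper_force: 25.0
```

Run:
```python
from h import *
s=r.state();print({k:s[k] for k in('tcp_pos','contact_force','finger_gap','gripper_force','time')})
snap('scene');snap('top')
for T in [(.612,-.0675,.365),(.612,-.0675,.28),(.612,-.0675,.19)]: print(T,rel(T,1))
c=r.camera_info('scene');K,R,t=map(np.array,(c['intrinsics'],c['R'],c['t']))
w=K@(R@s['tcp_pos']+t);w=w[:2]/w[2];print(w)
u,v=w.astype(int)
p=np.load('last_scene.npz')['p'][v-20:v+60,u-50:u+50,::-1]
cv2.imwrite('pics/g2.png',cv2.resize(p,None,fx=7,fy=7,interpolation=3));print(u-50,v-20)
```

```text
{'tcp_pos': array([0.41918055, 0.26826666, 0.36195302]), 'contact_force': array([ 0.7944617 , -0.60529771, -0.77326648]), 'finger_gap': 0.19426397079060095, 'gripper_force': 24.99059021472931, 'time': 6.45}
(0.612, -0.0675, 0.365) ([3.35, 38.57, -0.34], np.float64(23.9), 24.89)
(0.612, -0.0675, 0.28) ([3.37, 38.56, 8.16], np.float64(23.9), 24.89)
(0.612, -0.0675, 0.19) ([3.39, 38.56, 17.16], np.float64(23.9), 24.89)
[309.81248195  66.73251794]
259 46
```

View pics/g2.png

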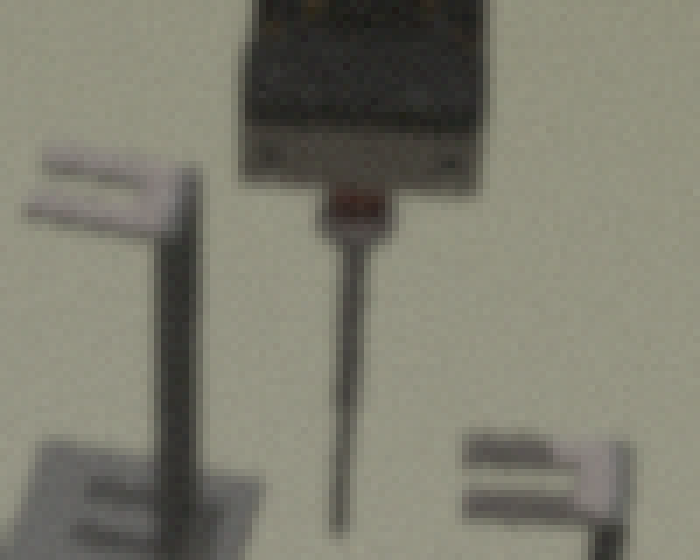

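The hook is held upright, with its stem end at scene (307,122) and the foot hidden behind the stem (pointing away). I'll move above the gap.

{"method": "carry_out", "body": {
  "dp": [
    [0.3,4,-0.3],
    [0.6,8,-0.3],
    [1,13,-0.3],
    [1.4,18,-0.3],
    [1.9,23,-0.3],
    [2.4,28,-0.3],
    [2.8,33,-0.3],
    [3.2,37,-0.3],
    [3.4,38.6,-0.3],
    [3.4,38.6,-0.3],
    [3.4,38.6,-0.3],
    [3.4,38.6,-0.3]
  ],
  "roll": [3,6,9,12,15,18,21,23.9,23.9,23.9,23.9,23.9],
  "grip": [0,0,0,0,0,0,0,0,0,0,0,0]
}}

```text
time: 8.05
tcp_pos: [0.613, -0.0653, 0.366]
tcp_rot: [-3.141, -0.031, -0.0]
contact_force: [0.1, 0.8, -1.2]
finger_gap: 0.198
gripper_force: 25.0
```

Run:
```python
from h import *
s=r.state();print({k:s[k] for k in('tcp_pos','tcp_rot','contact_force','finger_gap','gripper_force','time')})
snap('scene');snap('top')
for T in [(.612,-.0675,.365),(.612,-.0675,.19)]: print(T,rel(T,1))
a=np.load('last_scene.npz')['p'][150:350,220:380,::-1]
b=np.load('last_top.npz')['p'][110:230,220:400,::-1]
a=cv2.resize(a,(400,500),interpolation=3)
b=cv2.resize(b,(400,267),interpolation=3)
b=cv2.copyMakeBorder(b,0,233,0,0,0)
cv2.imwrite('pics/g3.png',np.hstack([a,b]))
c=r.camera_info('scene');K,R,t=map(np.array,(c['intrinsics'],c['R'],c['t']))
for L in(150,164,178):
    for dy in(0,.018):
        X=s['tcp_pos']+[-.001,dy,.019-.005-.046-L/1000]
        w=K@(R@X+t);w=w[:2]/w[2];print(L,dy,w.round(1),((w-[220,150])*2.5).round(0))
```

```text
{'tcp_pos': array([ 0.612954  , -0.06525889,  0.36604665]), 'tcp_rot': array([-3.14095264e+00, -3.11406005e-02, -4.77009162e-04]), 'contact_force': array([ 0.06544824,  0.76620933, -1.20473512]), 'finger_gap': 0.19768058894339607, 'gripper_force': 24.990554451942444, 'time': 8.05}
(0.612, -0.0675, 0.365) ([-0.12, 0.16, 0.1], np.float64(0.1), 1.09)
(0.612, -0.0675, 0.19) ([-0.12, 0.17, 17.6], np.float64(0.1), 1.09)
150 0 [313.7 249.9] [234. 250.]
150 0.018 [317.4 243.6] [243. 234.]
164 0 [313.4 252.7] [233. 257.]
164 0.018 [317.  246.5] [243. 241.]
178 0 [313.1 255.4] [233. 264.]
178 0.018 [316.7 249.2] [242. 248.]
```

View pics/g3.png

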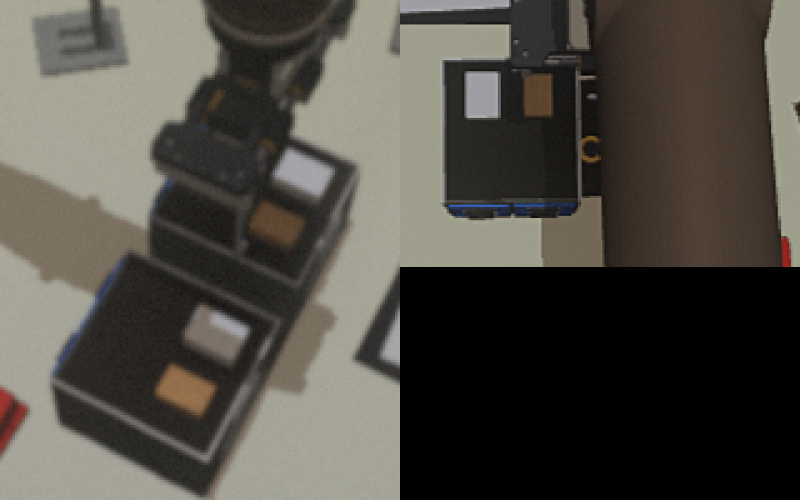

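The top view shows the washer at pixel (591,149) and a light bar, the foot, across the gap at (592,97), pointing to +y. I'll enlarge it to check clearance.

Run:
```python
from h import *
p=np.load('last_top.npz')['p'];d=np.load('last_top.npz')['d']
a=p[138:200,290:318,::-1].astype(float);a=np.clip(a*1.6,0,255).astype(np.uint8)
cv2.imwrite('pics/g4.png',cv2.resize(a,None,fx=9,fy=9,interpolation=3))
print(d[150:158,300:313].round(3))
for v in range(151,157):
  for u in(305,307,309): print(u,v,pt('top',u,v).round(4),p[v,u])
```

```text
[[1.414 1.42  1.413 0.    1.412 1.413 1.416 1.427 0.648 0.646 0.64  0.638
  0.636]
 [1.416 1.413 1.412 1.416 1.418 0.    1.417 1.411 0.647 0.645 0.64  0.637
  0.635]
 [1.418 1.418 1.418 1.416 1.239 1.237 1.239 1.24  0.65  0.644 0.639 0.636
  0.636]
 [1.421 1.417 1.414 1.417 1.239 1.237 1.238 1.236 0.649 0.643 0.64  0.637
  0.634]
 [1.417 1.416 1.416 1.418 1.418 1.239 1.236 1.24  0.65  0.643 0.641 0.637
  0.635]
 [1.413 1.411 1.418 1.413 1.419 1.411 1.415 1.415 0.649 0.644 0.64  0.635
  0.634]
 [1.414 1.413 1.413 1.42  1.418 1.412 1.413 1.415 0.648 0.645 0.64  0.636
  0.632]
 [1.291 1.412 1.414 1.413 1.412 1.412 1.416 1.413 0.651 0.643 0.642 0.637
  0.631]]
305 151 [0.3615 0.0165 1.3963] [17 12 13]
307 151 [ 0.6509 -0.0639  0.0084] [17 13 10]
309 151 [ 0.4938 -0.0226  0.7619] [32 25 22]
305 152 [ 0.6129 -0.0494  0.1793] [84 79 77]
307 152 [ 0.6135 -0.0542  0.1762] [80 76 72]
309 152 [ 0.4925 -0.0226  0.7625] [30 23 20]
305 153 [ 0.6107 -0.0495  0.1783] [105  99  98]
307 153 [ 0.6105 -0.054   0.1796] [107 101  99]
309 153 [ 0.4911 -0.0226  0.7631] [30 27 20]
305 154 [ 0.6088 -0.0496  0.1765] [51 48 47]
307 154 [ 0.609  -0.0542  0.1752] [55 53 52]
309 154 [ 0.4899 -0.0226  0.7631] [30 24 20]
305 155 [ 0.6405 -0.0587  0.0068] [19 17 16]
307 155 [ 0.6413 -0.0642  0.003 ] [22 19 20]
309 155 [ 0.4888 -0.0226  0.7627] [29 24 19]
305 156 [ 0.638  -0.0588  0.0057] [19 20 16]
307 156 [ 0.6386 -0.0642  0.0031] [22 21 18]
309 156 [ 0.4878 -0.0227  0.7615] [32 25 23]
```

View pics/g4.png

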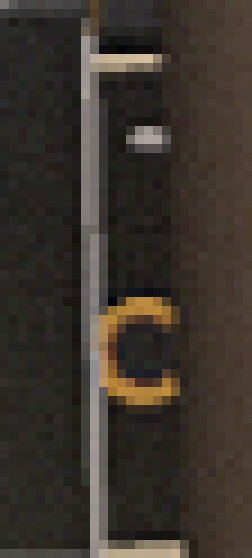

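The foot's top is at z≈0.179, x≈0.611, with its tip at y≈−0.047. So the underside is about 193 mm below the TCP, or about 161 mm below the collar. The washer centre is at x≈0.583, which leaves room behind it. I'll descend.

{"method": "carry_out", "body": {
  "dp": [
    [0,0.15,3],
    [0,0.15,7],
    [0,0.15,11],
    [0,0.15,14],
    [0,0.15,15.5],
    [0,0.15,16.0],
    [0,0.15,16.0],
    [0,0.15,16.0]
  ],
  "roll": [0,0,0,0,0,0,0,0],
  "grip": [0,0,0,0,0,0,0,0]
}}

```text
time: 9.15
tcp_pos: [0.6141, -0.0684, 0.2069]
tcp_rot: [3.141, 0.027, 0.003]
contact_force: [0.4, -0.4, -1.5]
finger_gap: 0.192
gripper_force: 25.0
```

```bash
cat > st.py <<'E'
from h import *
s=r.state();print(s['tcp_pos'].round(5),s['contact_force'].round(2),s['wrist_torque'].round(3),s['joint_torque'].round(2),s['finger_gap'],s['time'])
E
python3 st.py
```

```text
[ 0.61409 -0.06841  0.20694] [ 0.39 -0.44 -1.51] [ 0.022  0.006 -0.016] [-3.000e-02 -6.707e+01 -2.150e+00 -3.101e+01 -2.000e-02 -8.000e-02
 -0.000e+00] 0.192189822624893 9.15
```

{"method": "carry_out", "body": {
  "dp": [
    [0,0,0.2],
    [0,0,0.4],
    [0,0,0.6],
    [0,0,0.6]
  ],
  "roll": [0,0,0,0],
  "grip": [0,0,0,0]
}}

```text
time: 9.65
tcp_pos: [0.6132, -0.0684, 0.1995]
tcp_rot: [-3.141, -0.027, 0.001]
contact_force: [0.0, 0.3, -0.6]
finger_gap: 0.194
gripper_force: 25.0
```

{"method": "carry_out", "body": {
  "dp": [
    [0,0,0.1],
    [0,0,0.2],
    [0,0,0.2]
  ],
  "roll": [0,0,0],
  "grip": [0,0,0]
}}

```text
time: 10.02
tcp_pos: [0.6133, -0.0685, 0.1976]
tcp_rot: [3.141, 0.027, -0.0]
contact_force: [0.1, -1.0, -1.5]
finger_gap: 0.195
gripper_force: 25.0
```

{"method": "carry_out", "body": {
  "dp": [
    [0,0,0.1],
    [0,0,0.1]
  ],
  "roll": [0,0],
  "grip": [0,0]
}}

```text
time: 10.28
tcp_pos: [0.6134, -0.0685, 0.1967]
tcp_rot: [3.141, 0.027, 0.0]
contact_force: [1.1, -0.0, -0.8]
finger_gap: 0.196
gripper_force: 25.0
```

{"method": "carry_out", "body": {
  "dp": [
    [0,0,0.1],
    [0,0,0.1]
  ],
  "roll": [0,0],
  "grip": [0,0]
}}

```text
time: 10.52
tcp_pos: [0.6137, -0.0685, 0.1966]
tcp_rot: [3.141, 0.027, 0.002]
contact_force: [-1.6, 0.5, 6.2]
finger_gap: 0.196
gripper_force: 25.0
```

Contact: about 7 N with the TCP at z≈0.1966. I'll raise to the lightest touch and start pulling slowly along the gap.

{"method": "carry_out", "body": {
  "dp": [
    [0,0,-0.07],
    [0,0,-0.07],
    [-0.4,0,-0.07],
    [-0.8,0,-0.07],
    [-1.2,0,-0.07],
    [-1.6,0,-0.07],
    [-2,0,-0.07],
    [-2,0,-0.07]
  ],
  "roll": [0,0,0,0,0,0,0,0],
  "grip": [0,0,0,0,0,0,0,0]
}}

```text
time: 11.52
tcp_pos: [0.593, -0.0689, 0.1966]
tcp_rot: [3.141, 0.027, -0.0]
contact_force: [0.1, 1.2, 3.4]
finger_gap: 0.193
gripper_force: 25.0
```

Run:
```python
from h import *
s=r.state();print(s['tcp_pos'].round(4),s['contact_force'])
p,d=snap('top')
a=p[138:215,285:318,::-1].astype(float);a=np.clip(a*1.6,0,255).astype(np.uint8)
cv2.imwrite('pics/g5.png',cv2.resize(a,None,fx=7,fy=7,interpolation=3))
m=(p[...,0].astype(int)-p[...,2]>40);m[:,:298]=0;m[:,312:]=0;m[:160]=0;m[215:]=0
v,u=np.nonzero(m);print(len(v),v.min(),v.max(),u.min(),u.max(),onplane('top',(u.min()+u.max())/2,(v.min()+v.max())/2,.008))
```

```text
[ 0.593  -0.0689  0.1966] [0.0804979  1.21637355 3.44579053]
36 175 186 301 307 [ 0.57260471 -0.05608514  0.008     ]
```

The washer has followed: it's now at x≈0.5725, as expected for the foot at 0.591. I'll ease the pressure slightly and pull on to just past the mat edge.

{"method": "carry_out", "body": {
  "dp": [
    [0,-0.05,-0.03],
    [-0.5,-0.1,-0.03],
    [-1,-0.1,-0.03],
    [-1.5,-0.1,-0.03],
    [-2,-0.1,-0.03],
    [-2.5,-0.1,-0.03],
    [-3,-0.1,-0.03],
    [-3.5,-0.1,-0.03],
    [-3.5,-0.1,-0.03]
  ],
  "roll": [0,0,0,0,0,0,0,0,0],
  "grip": [0,0,0,0,0,0,0,0,0]
}}

```text
time: 12.7
tcp_pos: [0.5576, -0.0685, 0.1966]
tcp_rot: [3.141, 0.027, -0.002]
contact_force: [-0.4, 0.3, 0.0]
finger_gap: 0.195
gripper_force: 25.0
```

{"method": "carry_out", "body": {
  "dp": [
    [-0.4,0,0],
    [-0.8,0,0],
    [-1.2,0,0],
    [-1.6,0,0],
    [-2,0,0],
    [-2.4,0,0],
    [-2.8,0,0],
    [-3.2,0,0],
    [-3.5,0,0],
    [-3.5,0,0]
  ],
  "roll": [0,0,0,0,0,0,0,0,0,0],
  "grip": [0,0,0,0,0,0,0,0,0,0]
}}

```text
time: 13.95
tcp_pos: [0.5232, -0.0691, 0.1968]
tcp_rot: [3.141, 0.027, -0.0]
contact_force: [0.3, -0.5, -1.6]
finger_gap: 0.193
gripper_force: 25.0
```

```bash
cat > w.py <<'E'
from h import *
s=r.state();print(s['tcp_pos'].round(4),s['contact_force'].round(1))
p,d=snap('top');snap('scene')
m=(p[...,0].astype(int)-p[...,2]>40);m[:,:285]=0;m[:,325:]=0;m[:160]=0;m[260:]=0
v,u=np.nonzero(m)
if len(v): print(len(v),v.min(),v.max(),u.min(),u.max(),onplane('top',(u.min()+u.max())/2,(v.min()+v.max())/2,.005))
E
python3 w.py; python3 -c "
from h import *
a=np.load('last_top.npz')['p'][150:230,270:350,::-1].astype(float);a=np.clip(a*1.6,0,255).astype(np.uint8)
cv2.imwrite('pics/g6.png',cv2.resize(a,None,fx=7,fy=7,interpolation=3))"
```

```text
[ 0.5232 -0.0691  0.1968] [ 0.3 -0.5 -1.6]
26 160 213 285 304 [ 0.55705835 -0.03139724  0.005     ]
```

View pics/g6.png

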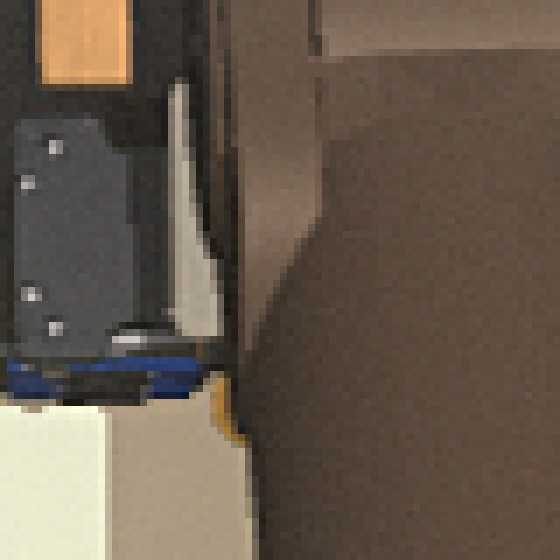

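The washer's left and front rim is visible at (225,390)–(240,445). Its front is at x≈0.487, so the centre is about 0.503, right ahead of the foot and off the mat. I'll lower gradually onto the counter level while advancing.

{"method": "carry_out", "body": {
  "dp": [
    [-0.2,-0.05,0.03],
    [-0.4,-0.1,0.1],
    [-0.6,-0.1,0.2],
    [-0.8,-0.1,0.25],
    [-0.8,-0.1,0.25]
  ],
  "roll": [0,0,0,0,0],
  "grip": [0,0,0,0,0]
}}

```text
time: 14.68
tcp_pos: [0.5151, -0.0682, 0.1941]
tcp_rot: [3.141, 0.027, -0.001]
contact_force: [-0.8, -0.5, -1.0]
finger_gap: 0.197
gripper_force: 25.0
```

```bash
python3 w.py
```

```text
[ 0.5151 -0.0682  0.1941] [-0.8 -0.5 -1. ]
20 160 214 285 301 [ 0.55571541 -0.0274775   0.005     ]
```

{"method": "carry_out", "body": {
  "dp": [
    [-0.4,0,0],
    [-0.8,0,0],
    [-1.2,0,0],
    [-1.6,0,0],
    [-2,0,0],
    [-2.4,0,0],
    [-2.8,0,0],
    [-3.2,0,0],
    [-3.6,0,0],
    [-4,0,0],
    [-4.3,0,0],
    [-4.3,0,0]
  ],
  "roll": [0,0,0,0,0,0,0,0,0,0,0,0],
  "grip": [0,0,0,0,0,0,0,0,0,0,0,0]
}}

```text
time: 16.27
tcp_pos: [0.4722, -0.069, 0.1943]
tcp_rot: [3.141, 0.027, -0.0]
contact_force: [-0.1, 0.6, -0.2]
finger_gap: 0.193
gripper_force: 25.0
```

```bash
python3 w.py; python3 -c "
from h import *
a=np.load('last_top.npz')['p'][160:250,270:350,::-1].astype(float)
b=np.load('last_scene.npz')['p'][180:320,180:340,::-1]
a=np.clip(a*1.6,0,255).astype(np.uint8)
cv2.imwrite('pics/g7.png',np.hstack([cv2.resize(a,(400,450),interpolation=3),cv2.copyMakeBorder(cv2.resize(b,(400,350),interpolation=3),0,100,0,0,0)]))"
```

```text
[ 0.4722 -0.069   0.1943] [-0.1  0.6 -0.2]
8 160 161 285 288 [ 0.62584715 -0.0102244   0.005     ]
```

View pics/g7.png

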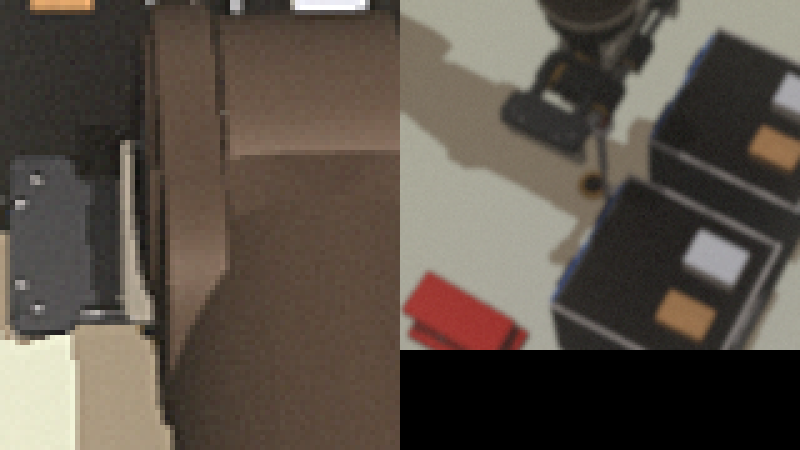

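The scene shows the washer on the counter in front of the stem, at scene pixel about (256.6,253.4). I'll convert that.

```bash
python3 -c "
from h import *
print(onplane('scene',256.5,253.3,.003))
p=np.load('last_scene.npz')['p'].astype(int)
m=(p[...,0]-p[...,2]>25);m[:,:245]=0;m[:,270:]=0;m[:240]=0;m[265:]=0
v,u=np.nonzero(m);print(u.min(),u.max(),v.min(),v.max(),onplane('scene',u.mean(),v.mean(),.003))
print(rel((.39,.285,.37),24.9), rel((.4200,.2688,.2500),24.9),rel((.4835,.2983,.2376),24.9))"
```

```text
[ 0.45221871 -0.06183002  0.003     ]
245 269 240 264 [ 0.44719095 -0.06213784  0.003     ]
([-7.63, -35.53, -17.58], np.float64(-23.9), 0.99) ([-4.66, -33.86, -5.58], np.float64(-23.9), 0.99) ([1.74, -36.7, -4.34], np.float64(-23.9), 0.99)
```

The washer is about 133 mm in front of the cabinet origin, flat on the counter. I'll back off, lift and return to the stand.

{"method": "carry_out", "body": {
  "dp": [
    [0.4,0,0],
    [0.8,0,0],
    [0.8,0,-3],
    [0.8,0,-7],
    [0.8,0,-12],
    [0.8,0,-17.5],
    [0,-4,-17.6],
    [-1,-9,-17.6],
    [-2,-14,-17.6],
    [-3,-19,-17.6],
    [-4,-24,-17.6],
    [-4.5,-29,-17.6],
    [-4.7,-33,-17.6],
    [-4.7,-33.9,-17.6],
    [-4.7,-33.9,-17.6],
    [-4.7,-33.9,-17.6]
  ],
  "roll": [0,0,0,0,0,0,-3,-6,-9,-12,-15,-18,-21,-23.9,-23.9,-23.9],
  "grip": [0,0,0,0,0,0,0,0,0,0,0,0,0,0,0,0]
}}

```text
time: 18.38
tcp_pos: [0.4201, 0.2678, 0.3701]
tcp_rot: [3.068, 0.673, -0.0]
contact_force: [0.2, -0.2, -1.1]
finger_gap: 0.191
gripper_force: 25.0
```

```bash
python3 -c "
from h import *
snap('scene')
p=np.load('last_scene.npz')['p'].astype(int)
a=p[235:275,240:290,::-1].astype(np.uint8)
print(r.state()['tcp_pos'],r.state()['time'])
print(rel((.4192,.2683,.2500),24.9),rel((.4835,.2983,.2500),24.9))
m=(p[...,0]-p[...,2]>55);m[:,:240]=0;m[:,275:]=0;m[:238]=0;m[270:]=0
v,u=np.nonzero(m);print(len(u),u.min(),u.max(),v.min(),v.max(),onplane('scene',u.mean(),v.mean(),.003))
"
```

```text
[0.42006573 0.26779123 0.37019983] 18.425
([-0.06, -0.09, 12.02], np.float64(-0.2), 24.72) ([7.04, -0.13, 12.02], np.float64(-0.2), 24.72)
30 252 262 250 258 [ 0.45573596 -0.06351232  0.003     ]
```

{"method": "carry_out", "body": {
  "dp": [
    [-0.1,-0.1,4],
    [-0.1,-0.1,8],
    [-0.1,-0.1,11],
    [-0.1,-0.1,12],
    [-0.1,-0.1,12],
    [1.5,-0.1,12],
    [3,-0.1,12],
    [4.5,-0.1,12],
    [6,-0.1,12],
    [7,-0.13,12],
    [7,-0.13,12],
    [7,-0.13,12]
  ],
  "roll": [-0.2,-0.2,-0.2,-0.2,-0.2,-0.2,-0.2,-0.2,-0.2,-0.2,-0.2,-0.2],
  "grip": [0,0,0,0,0,0,0,0,0,0,0,0]
}}

```text
time: 19.92
tcp_pos: [0.482, 0.2998, 0.2501]
tcp_rot: [3.066, 0.683, -0.001]
contact_force: [-0.8, 0.6, -0.5]
finger_gap: 0.192
gripper_force: 25.0
```

```bash
python3 -c "
from h import *
s=r.state();print(s['tcp_pos'].round(4),s['contact_force'].round(2),s['wrist_torque'].round(3),rel((.4835,.2983,.2376),24.9))"
```

```text
[0.482  0.2998 0.2501] [-0.84  0.57 -0.48] [ 0.025 -0.023  0.032] ([0.07, 0.2, 1.25], np.float64(0.2), 25.11)
```

{"method": "carry_out", "body": {
  "dp": [
    [0.1,0.2,0],
    [0.1,0.2,0.4],
    [0.1,0.2,0.8],
    [0.1,0.2,1.05],
    [0.1,0.2,1.05]
  ],
  "roll": [0.2,0.2,0.2,0.2,0.2],
  "grip": [0,0,0,0,0]
}}

```text
time: 20.55
tcp_pos: [0.484, 0.2984, 0.2394]
tcp_rot: [3.068, 0.677, -0.001]
contact_force: [-1.3, 1.0, -1.8]
finger_gap: 0.195
gripper_force: 25.0
```

{"method": "carry_out", "body": {
  "dp": [
    [0,0,0.1],
    [0,0,0.2],
    [0,0,0.2]
  ],
  "roll": [0,0,0],
  "grip": [0,0,0]
}}

```text
time: 20.92
tcp_pos: [0.4842, 0.2985, 0.2377]
tcp_rot: [-3.068, -0.677, -0.0]
contact_force: [-1.0, 0.2, -0.9]
finger_gap: 0.195
gripper_force: 25.0
```

{"method": "carry_out", "body": {
  "dp": [
    [0,0,0.1],
    [0,0,0.1]
  ],
  "roll": [0,0],
  "grip": [0,0]
}}

```text
time: 21.18
tcp_pos: [0.4843, 0.2986, 0.2376]
tcp_rot: [-3.068, -0.677, -0.001]
contact_force: [-2.3, -1.6, 7.1]
finger_gap: 0.197
gripper_force: 25.0
```

Collar contact comes at exactly the original height. I'll ease off, release, open and withdraw.

{"method": "carry_out", "body": {
  "dp": [
    [0,0,-0.08],
    [0,0,-0.08],
    [0,0,-0.08],
    [0,0,-0.08],
    [0,0,-0.08],
    [0,0,-0.08],
    [0,0,-0.08],
    [0,0,-0.08],
    [0,0,-0.08],
    [0,0,-0.08]
  ],
  "roll": [0,0,0,0,0,0,0,0,0,0],
  "grip": [0,0.22,0.26,0.3,0.4,0.5,0.6,0.7,0.7,0.7],
  "newtons": 5
}}

```text
time: 22.42
tcp_pos: [0.4842, 0.2985, 0.2375]
tcp_rot: [3.068, 0.677, 0.0]
contact_force: [-0.4, -0.4, -0.1]
finger_gap: 0.698
gripper_force: 0.0
```

{"method": "carry_out", "body": {
  "dp": [
    [0,0,-1],
    [0,0,-3],
    [0,0,-6],
    [0,0,-10],
    [0,0,-14],
    [0,0,-17],
    [-3,3,-18],
    [-6,7,-18],
    [-9,12,-18],
    [-11,17,-18],
    [-12,22,-18],
    [-12,25,-18],
    [-12,25,-18]
  ],
  "roll": [0,0,0,0,0,0,0,0,0,0,0,0,0],
  "grip": [0.7,0.7,0.7,0.7,0.7,0.7,0.7,0.7,0.7,0.7,0.7,0.7,0.7]
}}

```text
time: 24.05
tcp_pos: [0.4811, 0.0187, 0.418]
tcp_rot: [3.069, 0.67, 0.001]
contact_force: [0.3, 1.2, -0.5]
finger_gap: 0.703
gripper_force: 0.0
```

```bash
python3 -c "
from h import *
p,d=snap('top');q,_=snap('scene')
print(r.state()['tcp_pos'],r.state()['finger_gap'])
u=np.arange(560)[None].repeat(420,0);v=np.arange(420)[:,None].repeat(560,1)
red=(p[...,0]>120)&(p[...,1]<60)&(u>125)&(u<160)&(v>185)&(v<220)
P=np.array([pt('top',b,a) for a,b in np.argwhere(red)]);print('red',len(P),P.mean(0) if len(P) else 0)
m=(q[...,0].astype(int)-q[...,2]>45);m[:,:240]=0;m[:,275:]=0;m[:238]=0;m[270:]=0
y,x=np.nonzero(m);print(len(x),x.min(),x.max(),y.min(),y.max(),onplane('scene',x.mean(),y.mean(),.004))
a=q[60:180,290:400,::-1];b=q[180:330,180:350,::-1]
cv2.imwrite('pics/f.png',np.hstack([cv2.resize(a,(400,436),interpolation=3),cv2.resize(b,(400,436),interpolation=3)]))"
```

```text
[0.48042921 0.02178527 0.41799247] 0.694878753732007
red 56 [0.48256821 0.29808995 0.29084691]
63 251 262 249 258 [ 0.45316033 -0.06239907  0.004     ]
```

View pics/f.png

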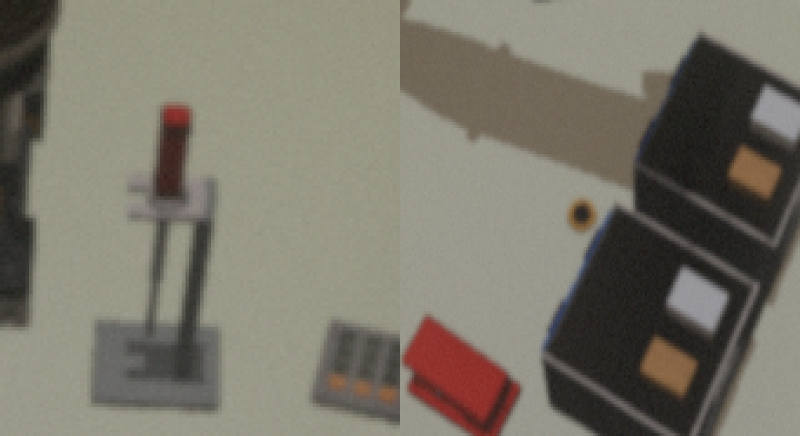

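The hook hangs upright in the fork with its handle top at z=0.291, the same as at the start. The washer lies clear at x≈0.453, about 131 mm before the cabinet origin. I'm handing the job in.

```bash
python3 -c "
from bench import r
print(r.sign_off())"
```

```text
the job is handed in; nothing more can be done
None
```

The job is handed in: the last images show the washer lying on the open counter about 131 mm in front of the cabinet origin (112 mm needed) and the hook back upright in its fork; sign-off returned no verdict.

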